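Load a dosing cup through the sprung gate of the cup feeder

ROBOT

A 6-joint arm with a two-finger parallel gripper is mounted at the origin on the work surface. World frame = base frame: x ahead of the robot, y to its left, z up, the work surface at z = 0. Lengths are in m, angles in rad, forces in N, time in s.
With the tool pointing down it reaches from about 0.3 to 0.85 m from the base axis. Payload 4.2 kg.
Tool frame: the origin (TCP) lies on the front face of the gripper's body, between the roots of the fingers; the fingertips stand 78 mm ahead of it and the grasp point (between the pads) lies ctrl.grasp_offset ahead of it (ctrl.grasp_offset is the distance from the TCP to the grasp point, in m); z points along the fingers, y is the direction in which the jaws open and shut (so a half turn about z gives the same grasp; the last joint's range is limited). The gripper opens to 91 mm and grips with 3 to 60 N. Pads are 32 mm wide; open, the fingers measure 118 mm over their backs; the gripper's body (76 mm by 178 mm) begins 60 mm behind the grasp point.
Start: joints at [1.295, 0.32, 1.565, -0, 1.257, -0.02], TCP at [0.145, 0.556, 0.292] pointing down, gripper open.
Joint ranges: [-3.11, 3.11], [-0.84, 2.01], [0.21, 2.61], [-1.34, 4.49], [0.05, 2.63], [-2.56, 2.56]. Speed limits (rad/s): [2.57, 2.57, 3.14, 3.14, 3.14, 3.14].

INTERFACE

Orientations are given as a unit quaternion [w, x, y, z].
In Python, from rig import ctrl, eyes, job gives the robot as it stands. The module is installed in compiled form; this text tells all that it offers.
- The arm moves only by the shell command python3 -m creep 'ROWS' [FORCE]. ROWS is JSON, a list of rows, each a list of 7 numbers: the opening, from -1 (shut) to 1 (fully open), then the shift along the tool's x, y, z in mm, then the turn, a rotation vector about the tool's x, y, z in rad. A call has exactly 10 rows; each row shifts and turns the commanded pose from where the row before left it, along the tool's axes as they then stand; what a row does not reach is not made up. A row lasts 1/12 s, in which the tool goes at most 41.7 mm and 7.16 degrees, less where a joint would pass 70% of its speed; a pose out of reach is approached as far as the arm can. A call is refused whole if a number of a shift passes 41.7 or a number of a turn 0.125, either way. A call with a gripper value outside its range is refused whole. The fingers move at their own pace and stop on an object; FORCE is the grip in N (left out, the last holds). Time passes only in rows, so rows that do not move let the fingers close, or fill a call up. It gives the time, the measured TCP pose, the force and the opening at its end, in the units of the state.
- ctrl.sense(): the state, without advancing time (a new reading comes with each control period).
- eyes.camera(name): name is "scene" or "top" or "wrist"; returns the picture (480x640x3 uint8, red, green, blue); there is no depth.
- eyes.get_calibration(name): a dict with "camera_matrix" (3x3 intrinsics, pixels), "xyz" and "orientation" of the camera in the world. Camera axes: x right, y down, z forward; pixel columns grow to the right and rows downward; lengths in m; the calibration is good to about 2 mm. A picture is of the moment at which its call begins: read the wrist's pose just before it. get_calibration takes no time and is no camera call; for the wrist camera it gives the pose at the moment of the call.
- job.job_done(): hands the job in, once; it reports no verdict.
The state is a dict: "t": time; "joint_positions": joint angles; "joint_velocities": joint speeds; "joint_torque": joint torques, N m; "eef_pos": TCP position; "ee_rot": TCP orientation; "contact_force": force on the tool from outside, world axes, zero at the start; "torque": the same for the moment, N m; "width": finger opening in m.
Only numpy, scipy, OpenCV 4.12 (cv2) and the standard library are available. Lean on these libraries where they do the work, as an engineer would, in place of code of your own. Each camera call takes 0.05 s, during which the arm holds its last target.

TASK

Stand the small lidded steel dosing cup in the open mouth of the cup feeder, then slide it along the feeder floor through the two spring flaps until it comes up against the hidden stop inside, and press it gently but firmly home for a moment without ramming it. Take the hand out so that the flaps close behind the cup, and leave the cup upright and everything else on the counter where it stands.

Things in the scene. Friction and masses are not known exactly. Their poses are not given: they have to be found in the camera images.
- cup: Lidded steel dosing cup: a plain closed upright cylinder, 56 mm diameter, 50 mm tall, about 0.2 to 0.3 kg, loose. Origin at the centre of its underside, z up. It is the smallest of the steel vessels.
- feeder: Cup feeder fixed to the counter: aluminium base plate 6 mm thick, 112 mm wide, from x = -110 to +150 mm, with steel guides. Origin on the counter under the middle of the gate; x points inward, the way the cup is pushed (away from the robot, turned up to 0.3 rad), y left, z up. The cup stands on the plate at z = 6 mm. Open above up to x = +76 mm, roofed from there on.
- mouth (a point): Middle of the mouth on top of the plate, feeder x = -62, y = 0, z = 6 mm: a good spot to stand the cup, clear of the closed flaps; 10 mm off is still good. Low guides (tops at feeder z = 16 mm) are 74 mm apart here, 93 mm at x = -103; they narrow to 59 mm at x = -30 and stay so to x = +140, so they centre the cup as it is pushed.
- gate (a point): Middle of the gate on top of the plate, feeder x = 0, y = 0, z = 6 mm. Posts of 10 mm diameter, 66 mm apart inside, tops at feeder z = 62 mm, carry two flaps. Pushing the cup through takes about 1 to 3 N; plate and guides are smooth (friction about 0.25). The flaps can close once the cup's centre is past x = 55 mm and the hand is out (back off a little from the cup, then straight up).
- pocket: Steel covered end of the feeder, same origin and axes as the feeder. Side walls 88 mm apart inside, from x = 8 mm; roof from x = 76 to 150 mm, underside at z = 62, top at z = 65 mm. Under it sits an adjustable stop, unseen: see pocket_in.
- pocket_in (a point): Point on the plate under the roof, feeder x = 78, y = 0, z = 6 mm. The cup's centre meets the hidden stop somewhere from x = 66 to 98 mm, different each time. The stop's sprung rubber face yields 1 mm per 6 N and bottoms after 5 mm. Cup against stop: over 4 N for 0.1 s is pressed home, over 16 N is ramming. Let go, the face pushes the cup back by what it had yielded.
- flap_left (a joint): Left flap of the gate, rad: 0 closed across the lane, grows to 1.5 as it swings inward (+x) about its upright hinge at feeder x = 0, y = +36 mm. Steel, 34 mm wide, 3 mm thick, from z = 19 to z = 50 mm. A light spring closes it.
- flap_right (a joint): Right flap, the mirror image of the left, hinge at y = -36 mm, same values.
- glass_cup: Bystander: smoke-tinted glass cup, 76 mm wide, 75 mm tall, origin under its centre.
- shaker: Bystander: larger steel shaker, 72 mm wide, 78 mm tall with a domed top, origin under its centre.
- pourer: Bystander: white ceramic pourer, 88 mm wide, 95 mm tall, with handle and spout, origin under its centre.
- tamping_stand: Bystander: black tamping stand 110 x 80 mm with a tamper on it, 84 mm tall, origin under its centre.
- pitcher: Bystander: steel pitcher with handle, 84 mm wide, 100 mm tall, origin under its centre.
- spoon: Bystander: steel spoon, 140 mm long, lying flat.
- brush: Bystander: small brush, 160 mm long, lying flat.
Things that resemble listed ones, but are neither listed nor needed, are in the scene too. Leave any orange or turquoise look-alike of the cup alone.

How it is judged:
By the outcome, as a careful person would: the job done as asked, in the order asked, and still so for the second after the job is handed in, with the robot touching nothing.
It also fails if it takes over 67 s, if anything falls off the work surface, if the arm or the gripper's body presses on something with over 40 N, if the wrist force passes 120 N, or if a joint passes its speed limit or range.

## Working session

There is one attempt and no reset: what is moved stays moved. The work goes in short steps, Python scripts to look and compute and a shell command to move; the robot and the scene stay as the last step left them, time stands still between calls to the robot, and variables do not carry over. Pictures are saved under pics/ and viewed, and the job is handed in when it is done.

```bash
mkdir -p pics; python3 - <<'E'
from rig import ctrl, eyes, job
import cv2
s=ctrl.sense();print(s,ctrl.grasp_offset)
for n in ["scene","top","wrist"]:
    print(n,eyes.get_calibration(n)); im=eyes.camera(n); cv2.imwrite(f"pics/{n}0.png",im[:,:,::-1])
E
```

```text
{'t': 0.0, 'joint_positions': array([ 1.29499750e+00,  3.20276076e-01,  1.56569139e+00,  1.85233544e-05,
        1.25739540e+00, -1.99974945e-02]), 'joint_velocities': array([-0.00020402, -0.00014661, -0.00097004, -0.00067267, -0.00105294,
       -0.00146428]), 'joint_torque': array([ 2.16493470e-03, -4.12480795e+01, -2.31975514e+01,  7.30164559e-02,
        4.59786085e-02, -1.57851905e-04]), 'eef_pos': array([0.1453779 , 0.55592951, 0.29142445]), 'ee_rot': array([-1.39141201e-04,  1.27555029e-01,  9.91831100e-01, -8.74148744e-04]), 'contact_force': array([ 0.55499893,  0.09484095, -1.42675533]), 'torque': array([-0.05097584, -0.01840222,  0.00981454]), 'width': 0.0911009494453879} 0.0595
scene {'camera_matrix': array([[546.22287995,   0.        , 323.75631419],
       [  0.        , 546.22287995, 228.95234813],
       [  0.        ,   0.        ,   1.        ]]), 'xyz': array([ 0.91569872, -0.71672922,  0.8382437 ]), 'orientation': array([-0.35732791,  0.88586514,  0.2774267 , -0.10292786])}
top {'camera_matrix': array([[512.59353305,   0.        , 328.10670052],
       [  0.        , 512.59353305, 231.47293436],
       [  0.        ,   0.        ,   1.        ]]), 'xyz': array([ 0.38751984, -0.04281086,  1.29682457]), 'orientation': array([-0.02883577,  0.71407915, -0.69843288,  0.03809169])}
wrist {'camera_matrix': array([[338.32465231,   0.        , 314.66654008],
       [  0.        , 338.32465231, 234.97807125],
       [  0.        ,   0.        ,   1.        ]]), 'xyz': array([0.0796916 , 0.57383097, 0.38461849]), 'orientation': array([0.09802737, 0.78537709, 0.60657398, 0.07510973])}
```

View pics/top0.png

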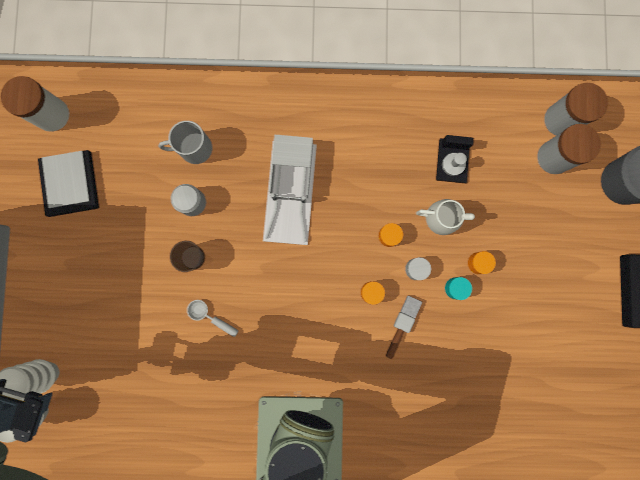

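View pics/scene0.png

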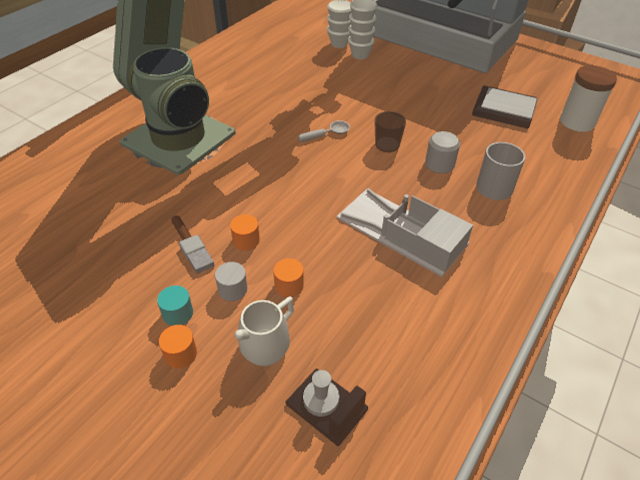

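View pics/wrist0.png

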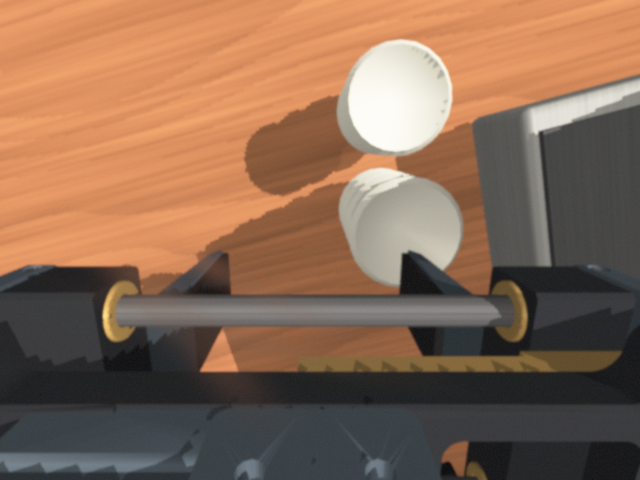

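The top picture shows three steel vessels: a small grey cylinder at (419,269), the domed shaker at (186,200) and the pitcher with a handle at (190,142). The small grey one fits: plain, closed and the smallest. The three orange and one turquoise cylinders are look-alikes. The feeder spans rows 136–244 around column 290. Next I'll enlarge the cup and the feeder and measure both.

```bash
cat > h.py <<'E'
import numpy as np, cv2
from scipy.spatial.transform import Rotation as R
def rot(q): return R.from_quat([q[1],q[2],q[3],q[0]])
def ray(cal,uv,z):
    K=np.array(cal["camera_matrix"]); d=np.linalg.inv(K)@np.array([uv[0],uv[1],1.0])
    d=rot(cal["orientation"]).apply(d); o=np.array(cal["xyz"]); return o+d*(z-o[2])/d[2]
def proj(cal,p):
    c=rot(cal["orientation"]).inv().apply(np.array(p)-cal["xyz"]); K=cal["camera_matrix"]; c=K@c; return c[:2]/c[2]
E
python3 - <<'E'
import cv2,numpy as np
from rig import eyes
from h import *
t=cv2.imread("pics/top0.png"); s=cv2.imread("pics/scene0.png")
a=cv2.resize(t[225:315,360:480],None,fx=4,fy=4,interpolation=cv2.INTER_CUBIC)
b=cv2.resize(t[125:255,250:330],None,fx=4.5,fy=4.5,interpolation=cv2.INTER_CUBIC)[:585]
c=cv2.resize(s[180:280,330:480],None,fx=5,fy=5,interpolation=cv2.INTER_CUBIC)
cv2.imwrite("pics/cropcup.png",a);cv2.imwrite("pics/cropfeed.png",b);cv2.imwrite("pics/cropfeed_s.png",c)
# cup top mask: low saturation bright
hsv=cv2.cvtColor(t,cv2.COLOR_BGR2HSV)
m=((hsv[...,1]<60)&(hsv[...,2]>100)).astype(np.uint8)*255
n,l,st,ce=cv2.connectedComponentsWithStats(m)
cal=eyes.get_calibration("top")
for i in range(1,n):
    if st[i,4]>60 and st[i,1]>70: print(st[i],ce[i],ray(cal,ce[i],.05).round(4))
E
```

```text
[ 538   96   40   77 1332] [554.41141141 136.29429429] [ 0.7583 -0.6191  0.05  ]
[ 23  98  46  33 765] [ 49.36601307 117.02875817] [0.775  0.6385 0.05  ]
[159 121  45  40 597] [186.40033501 141.37520938] [0.7221 0.2976 0.05  ]
[ 263  135   53  110 4610] [289.88177874 189.94511931] [0.6066 0.0383 0.05  ]
[  42  151   47   57 2110] [ 64.87488152 178.95308057] [0.6206 0.5896 0.05  ]
[442 153  25  22 429] [454.2004662 163.0955711] [ 0.6838 -0.3673  0.05  ]
[171 184  30  30 665] [185.08571429 198.20601504] [0.5799 0.2941 0.05  ]
[ 417  199   58   36 1129] [444.88042516 216.48981399] [ 0.5497 -0.3441  0.05  ]
[406 258  25  22 454] [418.05286344 268.58590308] [ 0.4204 -0.2786  0.05  ]
[394 296  28  37 559] [407.61538462 314.05545617] [ 0.3105 -0.2539  0.05  ]
[187 300  51  36 540] [207.23703704 315.89444444] [0.2962 0.2276 0.05  ]
[   0  359   56   35 1224] [ 28.34885621 376.56862745] [0.146  0.6422 0.05  ]
[  2 392  22   9  66] [ 12.87878788 396.03030303] [0.1006 0.6749 0.05  ]
[ 257  397   86   83 3405] [297.76358297 429.94537445] [0.0351 0.0035 0.05  ]
[286 416  41  16  61] [304.49180328 425.32786885] [ 0.0459 -0.0121  0.05  ]
[275 425  24  16 162] [283.34567901 433.64197531] [0.0261 0.0372 0.05  ]
[  0 430  16  12 151] [  6.79470199 436.06622517] [0.0094 0.6818 0.05  ]
```

View pics/cropcup.png

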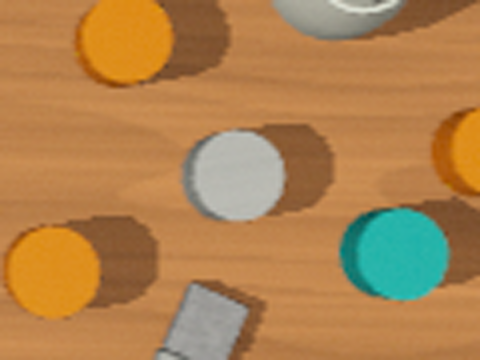

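View pics/cropfeed.png

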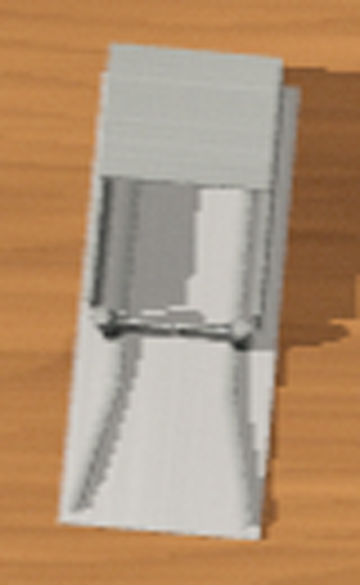

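View pics/cropfeed_s.png

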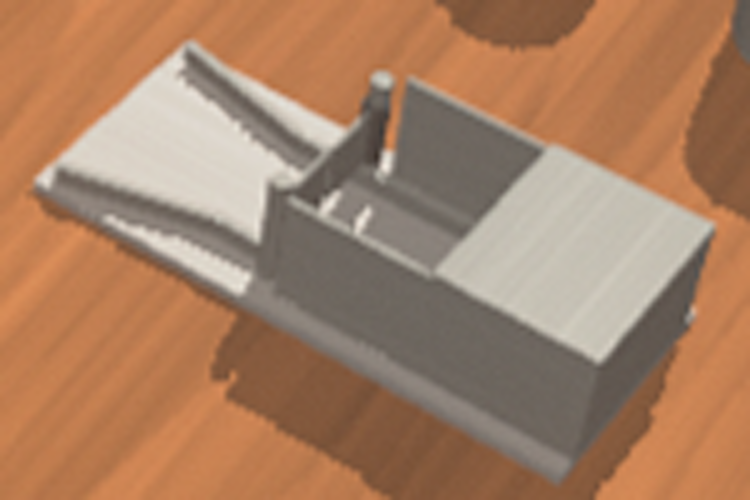

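The enlarged crop confirms the cup: a plain grey lid at crop (238,175), away from the orange and turquoise ones. In the feeder crop, the plate's front corners are at (60,521) and (262,538), and the roof corners at (108,44), (283,60) and (268,188). The posts are near (107,330) and (243,340).

```bash
python3 - <<'E'
import cv2,numpy as np
from rig import eyes,ctrl
from h import *
cal=eyes.get_calibration("top"); cs=eyes.get_calibration("scene")
t=cv2.imread("pics/top0.png");hsv=cv2.cvtColor(t,cv2.COLOR_BGR2HSV)
f=lambda p:((p[0]+.5)/4.5-.5+250,(p[1]+.5)/4.5-.5+125)
g=lambda p:((p[0]+.5)/5-.5+330,(p[1]+.5)/5-.5+180)
P=dict(fl=((60,521),.006),fr=((262,538),.006),rl=((108,44),.065),rr=((283,60),.065),r2=((268,188),.065),r3=((100,177),.065),pl=((107,330),.062),pr=((243,340),.062))
W={k:ray(cal,f(p),z) for k,(p,z) in P.items()}
for k in W: print(k,W[k].round(4))
print("front w",np.linalg.norm(W['fl']-W['fr']),"roof w",np.linalg.norm(W['rl']-W['rr']), "roof len",np.linalg.norm(W['rr']-W['r2']))
S=dict(post_l=((382,78),.062),fl=((188,42),.006),fr=((37,187),.006),rr=((597,360),.065),rl=((713,228),.065),r2=((437,273),.065),r3=((545,147),.065))
V={k:ray(cs,g(p),z) for k,(p,z) in S.items()}
for k in V: print('scene',k,V[k].round(4))
for D in (W,V):
    fm=(D['fl']+D['fr'])/2; rm=(D['rl']+D['rr'])/2
    d=(rm-fm)[:2]; print("yaw",np.arctan2(d[1],d[0]),"len (260)",np.linalg.norm(d))
    u=d/np.linalg.norm(d); o=(fm[:2]+.110*u+rm[:2]-.150*u)/2; print("origin",o,"mouth",o-.062*u)
# cup
m=((hsv[...,1]<60)&(hsv[...,2]>165)).astype(np.uint8); m=m[250:290,400:440]
ys,xs=np.nonzero(m); c,r=cv2.minEnclosingCircle(np.stack([xs,ys],1).astype(np.float32)); print(c[0]+400,c[1]+250,r,len(xs),np.median(hsv[265:272,415:422,2]))
print("cup",ray(cal,(419.4,268.6),.05), "dia mm",2*np.sqrt(len(xs)/np.pi)*(1.297-.05)/512.6*1000, "blob",ray(cal,(xs.mean()+400,ys.mean()+250),.05))
# scene cup lid
s=cv2.imread("pics/scene0.png"); cv2.imwrite("pics/cupscene.png",cv2.resize(s[250:310,200:260],None,fx=8,fy=8,interpolation=cv2.INTER_CUBIC))
print("proj cup lid centre in scene", proj(cs,ray(cal,(419.4,268.6),.05)))
st=ctrl.sense(); print(st['eef_pos'],rot(st['ee_rot']).as_matrix().round(3))
E
```

```text
fl [0.484  0.1054 0.006 ]
fr [ 0.477 -0.008  0.006]
rl [0.7409 0.0812 0.065 ]
rr [ 0.7345 -0.0144  0.065 ]
r2 [ 0.6633 -0.008   0.065 ]
r3 [0.6671 0.0832 0.065 ]
pl [0.5838 0.077  0.062 ]
pr [0.5801 0.0035 0.062 ]
front w 0.11354393754820533 roof w 0.09582816757656233 roof len 0.07148239861568047
scene post_l [0.5927 0.0814 0.062 ]
scene fl [0.4858 0.109  0.006 ]
scene fr [ 0.481  -0.0083  0.006 ]
scene rr [ 0.7358 -0.0131  0.065 ]
scene rl [0.7432 0.0773 0.065 ]
scene r2 [ 0.665  -0.0079  0.065 ]
scene r3 [0.6682 0.0804 0.065 ]
yaw -0.05946118438540637 len (260) 0.2576779632681847
origin [0.58912039 0.04222846] mouth [0.52722997 0.04591288]
yaw -0.0710481303224126 len (260) 0.2567720509770491
origin [0.59149381 0.04265471] mouth [0.52965023 0.04705599]
419.2837829589844 268.3918914794922 11.240306854248047 391 184.0
cup [ 0.42046744 -0.2819033   0.05      ] dia mm 54.27893147676403 blob [ 0.42085216 -0.28200507  0.05      ]
proj cup lid centre in scene [228.85990892 272.36091349]
[0.14543724 0.55603042 0.291629  ] [[-0.967  0.253 -0.   ]
 [ 0.253  0.967 -0.001]
 [ 0.    -0.001 -1.   ]]
```

View pics/cupscene.png

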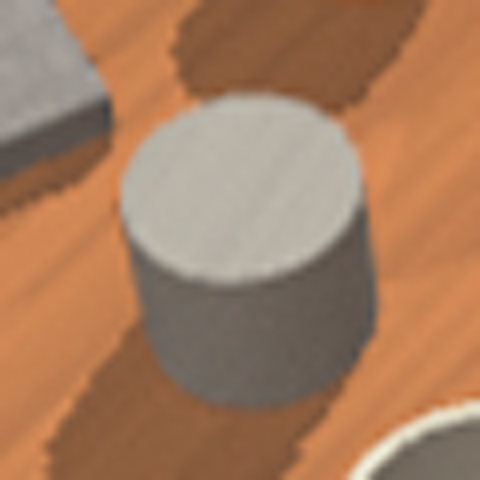

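The scene view puts the lid centre at about (230,273), within 1–2 px of where the top view projects it. I'm taking the cup at about (0.421,-0.282), and the feeder origin at (0.590,0.042) with a yaw of about -0.065. The plan:
1. Grip the cup with the jaws along feeder y and stand it in the mouth.
2. Push it from behind with the nearly shut fingers.

The first move goes out and round towards the cup.

```bash
cat > rem.py <<'E'
import sys,numpy as np
from rig import ctrl
from h import *
def rem(target,yaw=None):
    s=ctrl.sense();r=rot(s['ee_rot']);M=r.as_matrix()
    print("t",round(s['t'],2),"pos",s['eef_pos'].round(4),"w",round(s['width'],4),"F",s['contact_force'].round(2))
    print("tool shift mm",(r.inv().apply(np.array(target)-s['eef_pos'])*1000).round(1),"tilt z",M[:,2].round(4))
    if yaw is not None:
        # desired: tool z down, tool y=(−sin yaw, cos yaw)
        y=np.array([-np.sin(yaw),np.cos(yaw),0]);z=np.array([0,0,-1.]);D=np.stack([np.cross(y,z),y,z],1)
        print("turn",(r.inv()*R.from_matrix(D)).as_rotvec().round(4))
a=[float(x) for x in sys.argv[1:]]
rem(a[:3],a[3] if len(a)>3 else None)
E
python3 -m creep '[[1,-31,-23,0,0,0,0],[1,-31,-23,0,0,0,0],[1,-31,-23,0,0,0,0],[1,-31,-23,0,0,0,0],[1,-31,-23,0,0,0,0],[1,-31,-23,0,0,0,0],[1,-31,-23,0,0,0,0],[1,-31,-23,0,0,0,0],[1,-31,-23,0,0,0,0],[1,-31,-23,0,0,0,0]]' 20
python3 rem.py 0.42 -0.282 0.25 -0.065
```

```text
t: 0.98
eef_pos: [0.3878, 0.2536, 0.2922]
ee_rot: [-0.0, 0.127, 0.992, 0.0]
contact_force: [1.4, 0.5, 0.4]
width: 0.0915
t 0.98 pos [0.3878 0.2536 0.2922] w 0.0915 F [1.38 0.54 0.35]
tool shift mm [-166.6 -510.1   42.2] tilt z [-1.e-04  1.e-04 -1.e+00]
turn [ 0.000e+00 -1.000e-04 -1.906e-01]
```

```bash
python3 -m creep '[[1,-10,-39,0,0,0,-0.095],[1,-8,-39,0,0,0,-0.095],[1,-4,-40,0,0,0,0],[1,-4,-40,0,0,0,0],[1,-4,-40,0,0,0,0],[1,-4,-40,0,0,0,0],[1,-4,-40,0,0,0,0],[1,-4,-40,0,0,0,0],[1,-4,-40,0,0,0,0],[1,-4,-40,0,0,0,0]]'
python3 rem.py 0.42 -0.282 0.20 -0.065
```

```text
t: 1.82
eef_pos: [0.3989, -0.148, 0.2923]
ee_rot: [0.0, 0.033, 0.999, 0.0]
contact_force: [0.3, -0.2, 0.3]
width: 0.0913
t 1.82 pos [ 0.3989 -0.148   0.2923] w 0.0913 F [ 0.33 -0.21  0.29]
tool shift mm [ -29.8 -132.3   92.2] tilt z [ 3.e-04  2.e-04 -1.e+00]
turn [ 0.0002  0.0003 -0.0011]
```

```bash
python3 -m creep '[[1,-6,-26,10,0,0,0],[1,-6,-26,10,0,0,0],[1,-6,-26,10,0,0,0],[1,-6,-27,10,0,0,0],[1,-6,-27,10,0,0,0],[1,0,0,10,0,0,0],[1,0,0,0,0,0,0],[1,0,0,0,0,0,0],[1,0,0,0,0,0,0],[1,0,0,0,0,0,0]]'
python3 rem.py 0.4208 -0.282 0.094 -0.065
python3 - <<'E'
from rig import eyes
import cv2
from h import *
cal=eyes.get_calibration("wrist");im=eyes.camera("wrist");cv2.imwrite("pics/w1.png",im[:,:,::-1])
print(proj(cal,[.4208,-.282,.05]),cal['xyz'])
im=eyes.camera("top");cv2.imwrite("pics/t1.png",im[:,:,::-1])
E
```

```text
t: 2.65
eef_pos: [0.421, -0.279, 0.233]
ee_rot: [0.0, 0.032, 0.999, -0.0]
contact_force: [0.1, -0.1, 0.8]
width: 0.0912
t 2.65 pos [ 0.421 -0.279  0.233] w 0.0912 F [ 0.15 -0.09  0.85]
tool shift mm [ 1.00e-01 -3.00e+00  1.39e+02] tilt z [ 9.e-04 -4.e-04 -1.e+00]
turn [-0.0003  0.001   0.0003]
[310.52015109 232.67811709] [ 0.35303095 -0.27425596  0.32601371]
```

View pics/w1.png

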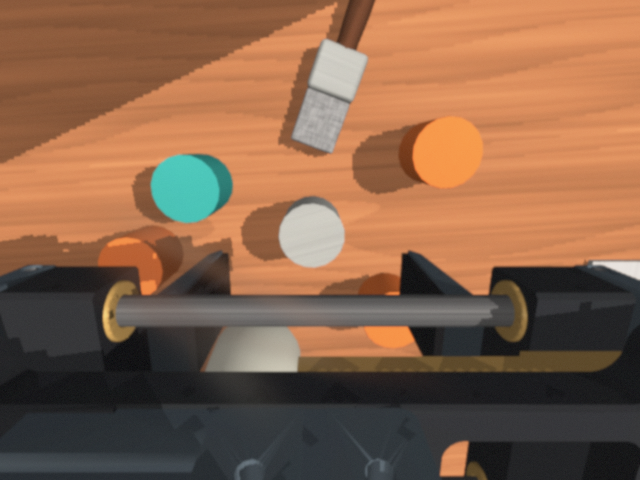

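The wrist view shows the grey lid centred at (312,235), against a prediction of (310.5,232.7), so they agree within 2 mm. The fingers will straddle it. Now I'll descend and grip.

```bash
python3 -m creep '[[1,-0.5,-2,30,0,0,0],[1,-0.5,0,30,0,0,0],[1,0,0,30,0,0,0],[1,0,0,25,0,0,0],[1,0,0,15,0,0,0],[1,0,0,8,0,0,0],[-1,0,0,0,0,0,0],[-1,0,0,0,0,0,0],[-1,0,0,0,0,0,0],[-1,0,0,0,0,0,0]]' 20
python3 -m creep '[[-1,0,0,0,0,0,0],[-1,0,0,0,0,0,0],[-1,0,0,0,0,0,0],[-1,0,0,0,0,0,0],[-1,0,0,0,0,0,0],[-1,0,0,0,0,0,0],[-1,0,0,-10,0,0,0],[-1,0,0,-20,0,0,0],[-1,0,0,-30,0,0,0],[-1,0,0,-30,0,0,0]]'
python3 rem.py 0.528 0.0465 0.18 -0.065
```

```text
t: 3.58
eef_pos: [0.4224, -0.2823, 0.0956]
ee_rot: [0.001, 0.033, 0.999, -0.001]
contact_force: [0.0, -0.2, -0.6]
width: 0.0675
t: 4.42
eef_pos: [0.4208, -0.2813, 0.1847]
ee_rot: [-0.001, 0.033, 0.999, 0.001]
contact_force: [1.0, -0.6, -1.9]
width: 0.0547
t 4.42 pos [ 0.4208 -0.2813  0.1847] w 0.0547 F [ 0.96 -0.56 -1.95]
tool shift mm [-85.4 334.1   5. ] tilt z [-0.0027  0.0019 -1.    ]
turn [ 0.0017 -0.0028 -0.0008]
```

```bash
python3 -m creep '[[-1,-7,30,0,0,0,0],[-1,-9,38,0,0,0,0],[-1,-10,40,0,0,0,0],[-1,-10,40,0,0,0,0],[-1,-10,40,0,0,0,0],[-1,-10,40,0,0,0,0],[-1,-10,40,0,0,0,0],[-1,-10,36,0,0,0,0],[-1,-7,22,0,0,0,0],[-1,-3,8,0,0,0,0]]'
python3 rem.py 0.528 0.0465 0.18 -0.065
python3 - <<'E'
from rig import eyes
import cv2
for n in ["wrist","scene"]:
    im=eyes.camera(n);cv2.imwrite(f"pics/{n}2.png",im[:,:,::-1])
E
```

```text
t: 5.25
eef_pos: [0.5302, 0.049, 0.1844]
ee_rot: [0.0, 0.031, 1.0, 0.001]
contact_force: [-0.3, -0.4, -1.3]
width: 0.055
t 5.25 pos [0.5302 0.049  0.1844] w 0.055 F [-0.34 -0.4  -1.28]
tool shift mm [ 2.  -2.6  4.4] tilt z [ 6.e-04  1.e-03 -1.e+00]
turn [0.001  0.0005 0.0027]
```

View pics/wrist2.png

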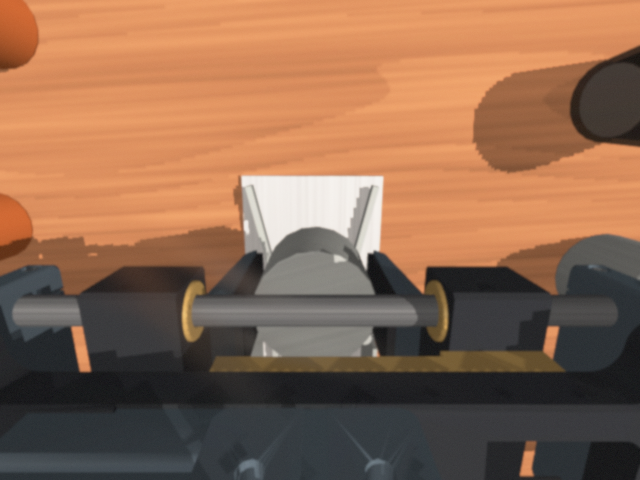

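View pics/scene2.png

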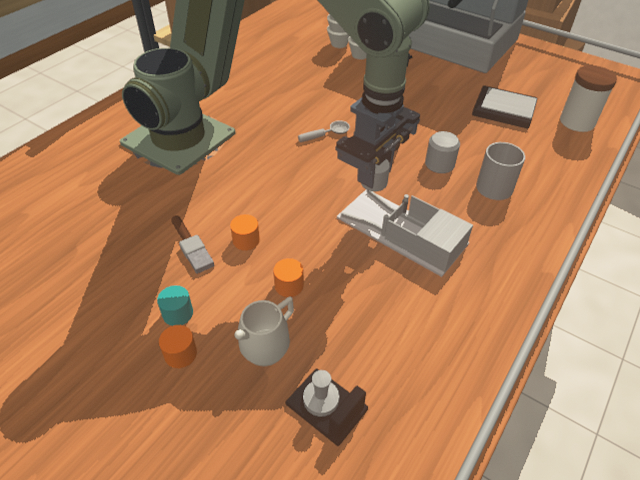

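The wrist view shows the plate's front edge level, with corners at (242,177) and (383,177), so the tool is aligned with the feeder. The cup hangs upright above the mouth. I'll ray-cast those corners.

```bash
python3 - <<'E'
from rig import eyes,ctrl
import cv2
from h import *
im=cv2.imread("pics/wrist2.png");cv2.imwrite("pics/w2c.png",cv2.resize(im[160:260,225:400],None,fx=4,fy=4,interpolation=cv2.INTER_CUBIC))
cal=eyes.get_calibration("wrist")
a=ray(cal,(242,177),.006);b=ray(cal,(383,177),.006)
d=a-b;n=np.array([-d[1],d[0]]);n/=np.linalg.norm(n); n=n if n[0]>0 else -n
m=(a+b)[:2]/2
print(a,b,"w",np.linalg.norm(d),"yaw",np.arctan2(n[1],n[0]),"origin",m+.110*n,"mouth",m+.048*n)
E
```

```text
[ 0.47917443 -0.00727578  0.006     ] [0.48620889 0.10427224 0.006     ] w 0.11176960632799693 yaw -0.0629787934466985 origin [0.59247359 0.04157514] mouth [0.5305965  0.04547725]
```

View pics/w2c.png

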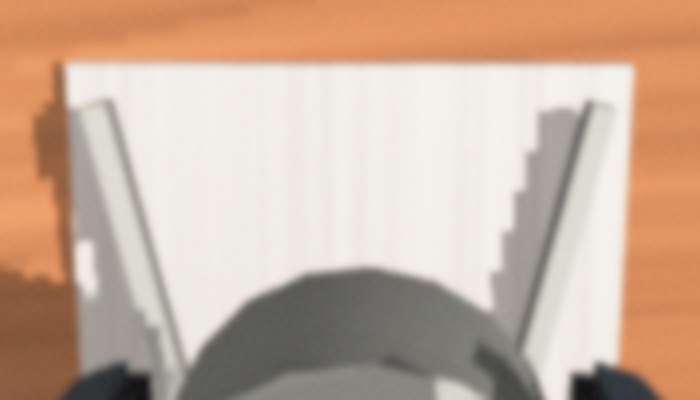

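```bash
python3 -m creep '[[-1,1,-1.5,20,0,0,0],[-1,1,-1.3,22,0,0,0],[-1,0,0,18,0,0,0],[-1,0,0,12,0,0,0],[-1,0,0,6,0,0,0],[-1,0,0,2,0,0,0],[-1,0,0,1,0,0,0],[-1,0,0,0,0,0,0],[-1,0,0,0,0,0,0],[-1,0,0,0,0,0,0]]'
python3 rem.py 0.528 0.0462 0.101 -0.064
python3 - <<'E'
from rig import eyes
import cv2
im=eyes.camera("scene");cv2.imwrite("pics/s3.png",cv2.resize(im[130:280,320:480,::-1],None,fx=4,fy=4,interpolation=cv2.INTER_CUBIC))
E
```

```text
t: 6.18
eef_pos: [0.5277, 0.043, 0.104]
ee_rot: [0.001, 0.033, 0.999, 0.0]
contact_force: [-0.2, 0.2, -2.0]
width: 0.0554
t 6.18 pos [0.5277 0.043  0.104 ] w 0.0554 F [-0.21  0.19 -2.03]
tool shift mm [-0.1  3.2  3. ] tilt z [ 1.6e-03  1.0e-04 -1.0e+00]
turn [ 0.0002  0.0016 -0.0018]
```

View pics/s3.png

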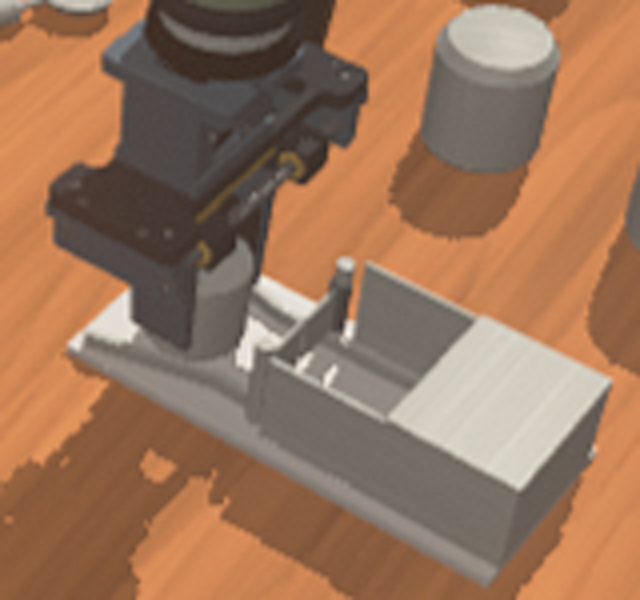

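The cup hangs upright inside the guides in front of the closed flaps, about 3 mm above the plate. I'll lower it gently.

```bash
python3 -m creep '[[-1,0,1.5,0.5,0,0,0],[-1,0,1,0.5,0,0,0],[-1,0,0,0.5,0,0,0],[-1,0,0,0.5,0,0,0],[-1,0,0,0.5,0,0,0],[-1,0,0,0,0,0,0],[-1,0,0,0,0,0,0],[-1,0,0,0,0,0,0],[-1,0,0,0,0,0,0],[-1,0,0,0,0,0,0]]'
python3 rem.py 0.528 0.0462 0.101 -0.064
```

```text
t: 7.07
eef_pos: [0.5275, 0.0457, 0.1011]
ee_rot: [0.0, 0.033, 0.999, 0.0]
contact_force: [-2.0, 0.8, 4.6]
width: 0.0546
t 7.07 pos [0.5275 0.0457 0.1011] w 0.0546 F [-2.02  0.83  4.59]
tool shift mm [-0.5  0.5  0.1] tilt z [ 2.e-04  3.e-04 -1.e+00]
turn [ 0.0003  0.0002 -0.0019]
```

Contact shows at +4.6 N on z, so the cup is seated. Release and rise.

```bash
python3 -m creep '[[1,0,0,-0.5,0,0,0],[1,0,0,0,0,0,0],[1,0,0,0,0,0,0],[1,0,0,0,0,0,0],[1,0,0,-10,0,0,0],[1,0,0,-20,0,0,0],[1,0,0,-20,0,0,0],[1,0,0,-15,0,0,0],[1,0,0,0,0,0,0],[1,0,0,0,0,0,0]]'
python3 -m creep '[[-1,15,0,0,0,0,0],[-1,25,0,0,0,0,0],[-1,25,0,0,0,0,0],[-1,15,0,0,0,0,0],[-1,0,0,0,0,0,0],[-1,0,0,0,0,0,0],[-1,0,0,0,0,0,0],[-1,0,0,0,0,0,0],[-1,0,0,0,0,0,0],[-1,0,0,0,0,0,0]]'
python3 rem.py 0.528 0.0462 0.093 -0.064
python3 - <<'E'
from rig import eyes
import cv2
im=eyes.camera("scene");cv2.imwrite("pics/s4.png",cv2.resize(im[130:280,320:480,::-1],None,fx=4,fy=4,interpolation=cv2.INTER_CUBIC))
im=eyes.camera("top");cv2.imwrite("pics/t4.png",cv2.resize(im[120:270,220:380,::-1],None,fx=4,fy=4,interpolation=cv2.INTER_CUBIC))
E
```

```text
t: 7.9
eef_pos: [0.5279, 0.0456, 0.1673]
ee_rot: [0.001, 0.033, 0.999, 0.0]
contact_force: [0.3, 0.0, 0.1]
width: 0.0908
t: 8.73
eef_pos: [0.4483, 0.0508, 0.1661]
ee_rot: [0.0, 0.033, 0.999, 0.0]
contact_force: [-0.2, -0.7, -0.3]
width: 0.0278
t 8.73 pos [0.4483 0.0508 0.1661] w 0.0278 F [-0.15 -0.71 -0.26]
tool shift mm [-79.8   0.6  73.1] tilt z [ 2.e-04  1.e-04 -1.e+00]
turn [ 0.0001  0.0001 -0.002 ]
```

View pics/s4.png

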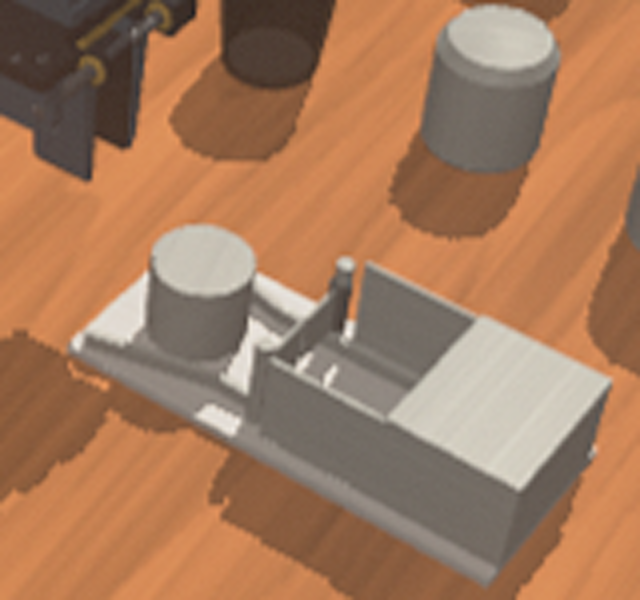

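View pics/t4.png

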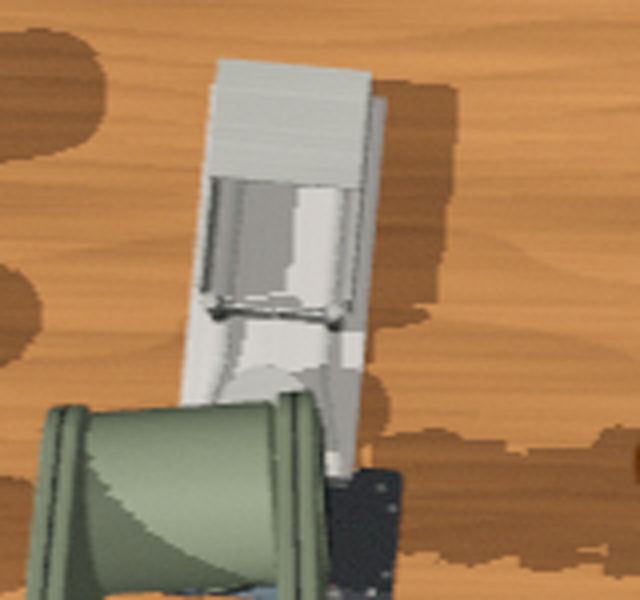

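The cup stands upright in the mouth at crop (200,290), clear of the closed flaps. Next I'll lower the shut fingers behind it.

```bash
python3 -m creep '[[-1,0,0,10,0,0,0],[-1,0,0,20,0,0,0],[-1,0,0,20,0,0,0],[-1,0,0,15,0,0,0],[-1,0,0,8,0,0,0],[-1,-10,0,0,0,0,0],[-1,-10,0,0,0,0,0],[-1,-8,0,0,0,0,0],[-1,0,0,0,0,0,0],[-1,0,0,0,0,0,0]]'
python3 rem.py 0.528 0.0462 0.093 -0.064
python3 - <<'E'
from rig import eyes
import cv2
im=eyes.camera("scene");cv2.imwrite("pics/s5.png",cv2.resize(im[130:280,320:480,::-1],None,fx=4,fy=4,interpolation=cv2.INTER_CUBIC))
E
```

```text
t: 9.67
eef_pos: [0.4768, 0.049, 0.094]
ee_rot: [0.001, 0.033, 0.999, 0.0]
contact_force: [-1.1, -0.0, -0.7]
width: 0.0006
t 9.67 pos [0.4768 0.049  0.094 ] w 0.0006 F [-1.06 -0.02 -0.67]
tool shift mm [-51.2   0.6   1.1] tilt z [ 2.e-03  2.e-04 -1.e+00]
turn [ 0.0004  0.002  -0.0021]
```

View pics/s5.png

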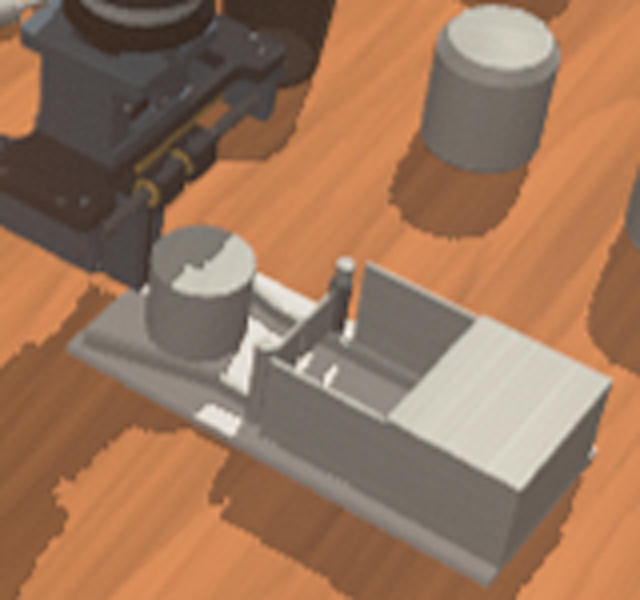

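The shut fingers sit behind the cup at lane height, just short of touching. I'll start the push slowly.

```bash
python3 -m creep '[[-1,-2,0,0,0,0,0],[-1,-3,0,0,0,0,0],[-1,-4,0,0,0,0,0],[-1,-5,0,0,0,0,0],[-1,-5,0,0,0,0,0],[-1,-5,0,0,0,0,0],[-1,-5,0,0,0,0,0],[-1,-5,0,0,0,0,0],[-1,-5,0,0,0,0,0],[-1,-5,0,0,0,0,0]]'
cat > fx.py <<'E'
from rig import ctrl
import numpy as np
s=ctrl.sense();o=np.array([.591,.0422]);u=np.array([np.cos(.064),-np.sin(.064)]);v=np.array([-u[1],u[0]])
p=s['eef_pos'][:2]-o;f=s['contact_force'][:2]
print("hand x %.1f y %.1f z %.1f  cup~%.1f  Fx %.2f Fy %.2f Fz %.2f"%(p@u*1e3,p@v*1e3,s['eef_pos'][2]*1e3,p@u*1e3+44,f@u,f@v,s['contact_force'][2]),"My",s['torque'].round(2))
E
python3 fx.py
python3 -m creep '[[-1,-5,0,0,0,0,0],[-1,-5,0,0,0,0,0],[-1,-5,0,0,0,0,0],[-1,-5,0,0,0,0,0],[-1,-5,0,0,0,0,0],[-1,-4,0,0,0,0,0],[-1,0,0,0,0,0,0],[-1,0,0,0,0,0,0],[-1,0,0,0,0,0,0],[-1,0,0,0,0,0,0]]'
python3 fx.py
python3 - <<'E'
from rig import eyes
import cv2
im=eyes.camera("scene");cv2.imwrite("pics/s6.png",cv2.resize(im[130:280,320:480,::-1],None,fx=4,fy=4,interpolation=cv2.INTER_CUBIC))
E
```

```text
t: 10.55
eef_pos: [0.5196, 0.0461, 0.0932]
ee_rot: [-0.001, 0.033, 0.999, 0.0]
contact_force: [-3.1, 0.2, 2.6]
width: 0.0008
hand x -71.5 y -0.7 z 93.2  cup~-27.5  Fx -3.07 Fy 0.05 Fz 2.60 My [0.06 0.57 0.01]
t: 11.38
eef_pos: [0.5486, 0.0443, 0.0931]
ee_rot: [0.0, 0.033, 0.999, 0.0]
contact_force: [-0.9, 0.0, 0.0]
width: 0.0006
hand x -42.4 y -0.6 z 93.1  cup~1.6  Fx -0.91 Fy -0.04 Fz 0.03 My [ 0.06  0.21 -0.01]
```

View pics/s6.png

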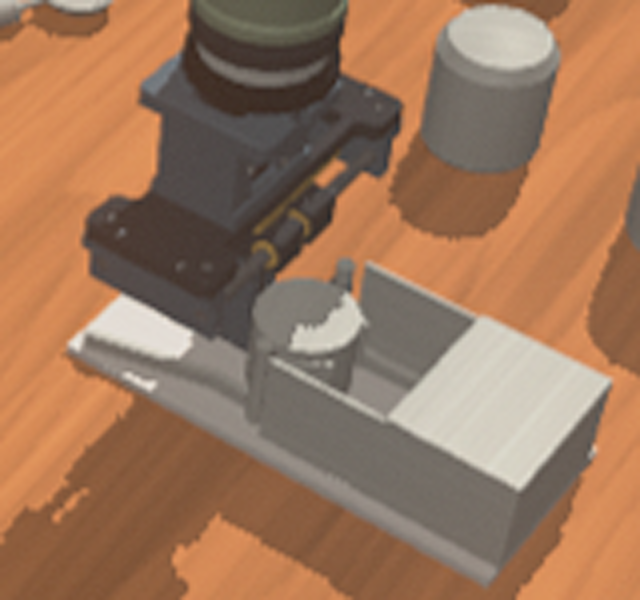

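The cup is upright between the posts and pushing the flaps inward, with only 1–3 N on the hand. I'll go on to about x = 58 mm.

```bash
python3 -m creep '[[-1,-3,0,0,0,0,0],[-1,-4,0,0,0,0,0],[-1,-5,0,0,0,0,0],[-1,-5,0,0,0,0,0],[-1,-5,0,0,0,0,0],[-1,-5,0,0,0,0,0],[-1,-4,0,0,0,0,0],[-1,-3,0,0,0,0,0],[-1,0,0,0,0,0,0],[-1,0,0,0,0,0,0]]'
python3 fx.py
python3 -m creep '[[-1,-2,0,0,0,0,0],[-1,-3,0,0,0,0,0],[-1,-3,0,0,0,0,0],[-1,-3,0,0,0,0,0],[-1,-3,0,0,0,0,0],[-1,-3,0,0,0,0,0],[-1,-3,0,0,0,0,0],[-1,-2,0,0,0,0,0],[-1,0,0,0,0,0,0],[-1,0,0,0,0,0,0]]'
python3 fx.py
python3 - <<'E'
from rig import eyes
import cv2
im=eyes.camera("scene");cv2.imwrite("pics/s7.png",cv2.resize(im[130:280,320:480,::-1],None,fx=4,fy=4,interpolation=cv2.INTER_CUBIC))
E
```

```text
t: 12.27
eef_pos: [0.5832, 0.042, 0.0935]
ee_rot: [0.001, 0.033, 0.999, 0.0]
contact_force: [0.2, -0.7, -0.7]
width: 0.0001
hand x -7.8 y -0.7 z 93.5  cup~36.2  Fx 0.23 Fy -0.66 Fz -0.72 My [ 0.04  0.01 -0.  ]
t: 13.1
eef_pos: [0.6046, 0.0406, 0.0932]
ee_rot: [0.0, 0.033, 0.999, 0.0]
contact_force: [0.2, 0.5, 0.6]
width: 0.0006
hand x 13.7 y -0.8 z 93.2  cup~57.7  Fx 0.20 Fy 0.47 Fz 0.59 My [ 0.03  0.06 -0.03]
```

View pics/s7.png

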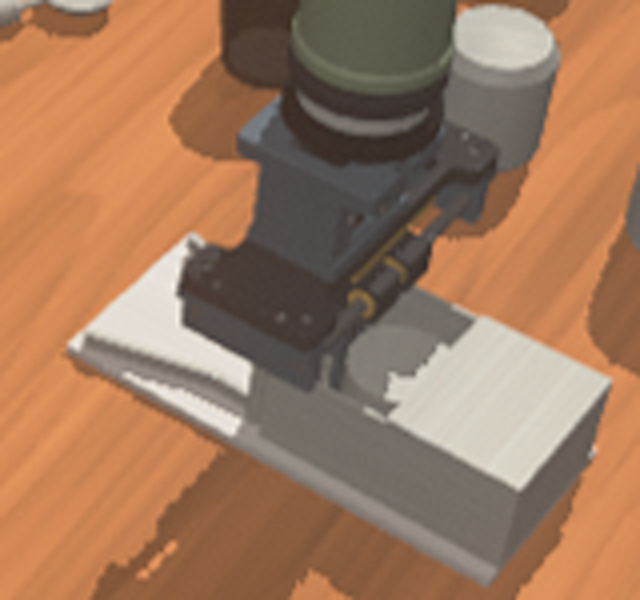

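The cup's front is reaching under the roof and it is upright, with almost no force. Now I'll creep 1.5 mm per call (at most about 9 N of yield) and stop as soon as force rises.

```bash
cat > chk.py <<'E'
import sys,runpy
runpy.run_path("fx.py")
from rig import ctrl
s=ctrl.sense()
sys.exit(1 if s['contact_force'][0]<-2.5 else 0)
E
python3 -m creep '[[-1,-0.3,0,0,0,0,0],[-1,-0.4,0,0,0,0,0],[-1,-0.4,0,0,0,0,0],[-1,-0.4,0,0,0,0,0],[-1,-0.4,0,0,0,0,0],[-1,-0.4,0,0,0,0,0],[-1,-0.4,0,0,0,0,0],[-1,-0.3,0,0,0,0,0],[-1,0,0,0,0,0,0],[-1,0,0,0,0,0,0]]' >/dev/null; python3 chk.py &&
python3 -m creep '[[-1,-0.2,0,0,0,0,0],[-1,-0.2,0,0,0,0,0],[-1,-0.2,0,0,0,0,0],[-1,-0.2,0,0,0,0,0],[-1,-0.2,0,0,0,0,0],[-1,-0.2,0,0,0,0,0],[-1,-0.2,0,0,0,0,0],[-1,-0.1,0,0,0,0,0],[-1,0,0,0,0,0,0],[-1,0,0,0,0,0,0]]' >/dev/null; python3 chk.py &&
python3 -m creep '[[-1,-0.2,0,0,0,0,0],[-1,-0.2,0,0,0,0,0],[-1,-0.2,0,0,0,0,0],[-1,-0.2,0,0,0,0,0],[-1,-0.2,0,0,0,0,0],[-1,-0.2,0,0,0,0,0],[-1,-0.2,0,0,0,0,0],[-1,-0.1,0,0,0,0,0],[-1,0,0,0,0,0,0],[-1,0,0,0,0,0,0]]' >/dev/null; python3 chk.py
```

```text
hand x 16.4 y -0.8 z 93.2  cup~60.4  Fx -1.29 Fy -0.31 Fz -1.52 My [0.07 0.25 0.11]
hand x 17.9 y -0.8 z 93.3  cup~61.9  Fx -1.12 Fy -0.37 Fz 0.37 My [0.01 0.18 0.06]
hand x 19.4 y -0.8 z 93.2  cup~63.4  Fx -1.25 Fy -1.10 Fz 0.41 My [-0.02  0.18  0.04]
```

```bash

python3 -m creep '[[-1,-0.2,0,0,0,0,0],[-1,-0.2,0,0,0,0,0],[-1,-0.2,0,0,0,0,0],[-1,-0.2,0,0,0,0,0],[-1,-0.2,0,0,0,0,0],[-1,-0.2,0,0,0,0,0],[-1,-0.2,0,0,0,0,0],[-1,-0.1,0,0,0,0,0],[-1,0,0,0,0,0,0],[-1,0,0,0,0,0,0]]' >/dev/null; python3 chk.py &&
python3 -m creep '[[-1,-0.2,0,0,0,0,0],[-1,-0.2,0,0,0,0,0],[-1,-0.2,0,0,0,0,0],[-1,-0.2,0,0,0,0,0],[-1,-0.2,0,0,0,0,0],[-1,-0.2,0,0,0,0,0],[-1,-0.2,0,0,0,0,0],[-1,-0.1,0,0,0,0,0],[-1,0,0,0,0,0,0],[-1,0,0,0,0,0,0]]' >/dev/null && python3 chk.py &&
python3 -m creep '[[-1,-0.2,0,0,0,0,0],[-1,-0.2,0,0,0,0,0],[-1,-0.2,0,0,0,0,0],[-1,-0.2,0,0,0,0,0],[-1,-0.2,0,0,0,0,0],[-1,-0.2,0,0,0,0,0],[-1,-0.2,0,0,0,0,0],[-1,-0.1,0,0,0,0,0],[-1,0,0,0,0,0,0],[-1,0,0,0,0,0,0]]' >/dev/null && python3 chk.py &&
python3 -m creep '[[-1,-0.2,0,0,0,0,0],[-1,-0.2,0,0,0,0,0],[-1,-0.2,0,0,0,0,0],[-1,-0.2,0,0,0,0,0],[-1,-0.2,0,0,0,0,0],[-1,-0.2,0,0,0,0,0],[-1,-0.2,0,0,0,0,0],[-1,-0.1,0,0,0,0,0],[-1,0,0,0,0,0,0],[-1,0,0,0,0,0,0]]' >/dev/null && python3 chk.py &&
python3 -m creep '[[-1,-0.2,0,0,0,0,0],[-1,-0.2,0,0,0,0,0],[-1,-0.2,0,0,0,0,0],[-1,-0.2,0,0,0,0,0],[-1,-0.2,0,0,0,0,0],[-1,-0.2,0,0,0,0,0],[-1,-0.2,0,0,0,0,0],[-1,-0.1,0,0,0,0,0],[-1,0,0,0,0,0,0],[-1,0,0,0,0,0,0]]' >/dev/null && python3 chk.py
```

```text
hand x 20.9 y -0.8 z 93.2  cup~64.9  Fx -2.05 Fy -0.02 Fz 0.58 My [0.01 0.27 0.05]
hand x 22.4 y -0.8 z 93.3  cup~66.4  Fx -1.93 Fy -0.09 Fz -0.10 My [0.04 0.27 0.  ]
hand x 23.9 y -0.8 z 93.2  cup~67.9  Fx -1.26 Fy 0.08 Fz 0.42 My [-0.01  0.22 -0.05]
hand x 25.4 y -0.8 z 93.2  cup~69.4  Fx -0.67 Fy 0.05 Fz -0.08 My [-0.04  0.28  0.06]
hand x 26.9 y -0.8 z 93.2  cup~70.9  Fx -0.69 Fy 0.50 Fz 0.22 My [0.01 0.19 0.05]
```

```bash

python3 -m creep '[[-1,-0.2,0,0,0,0,0],[-1,-0.2,0,0,0,0,0],[-1,-0.2,0,0,0,0,0],[-1,-0.2,0,0,0,0,0],[-1,-0.2,0,0,0,0,0],[-1,-0.2,0,0,0,0,0],[-1,-0.2,0,0,0,0,0],[-1,-0.1,0,0,0,0,0],[-1,0,0,0,0,0,0],[-1,0,0,0,0,0,0]]' >/dev/null && python3 chk.py &&
python3 -m creep '[[-1,-0.2,0,0,0,0,0],[-1,-0.2,0,0,0,0,0],[-1,-0.2,0,0,0,0,0],[-1,-0.2,0,0,0,0,0],[-1,-0.2,0,0,0,0,0],[-1,-0.2,0,0,0,0,0],[-1,-0.2,0,0,0,0,0],[-1,-0.1,0,0,0,0,0],[-1,0,0,0,0,0,0],[-1,0,0,0,0,0,0]]' >/dev/null && python3 chk.py &&
python3 -m creep '[[-1,-0.2,0,0,0,0,0],[-1,-0.2,0,0,0,0,0],[-1,-0.2,0,0,0,0,0],[-1,-0.2,0,0,0,0,0],[-1,-0.2,0,0,0,0,0],[-1,-0.2,0,0,0,0,0],[-1,-0.2,0,0,0,0,0],[-1,-0.1,0,0,0,0,0],[-1,0,0,0,0,0,0],[-1,0,0,0,0,0,0]]' >/dev/null && python3 chk.py &&
python3 -m creep '[[-1,-0.2,0,0,0,0,0],[-1,-0.2,0,0,0,0,0],[-1,-0.2,0,0,0,0,0],[-1,-0.2,0,0,0,0,0],[-1,-0.2,0,0,0,0,0],[-1,-0.2,0,0,0,0,0],[-1,-0.2,0,0,0,0,0],[-1,-0.1,0,0,0,0,0],[-1,0,0,0,0,0,0],[-1,0,0,0,0,0,0]]' >/dev/null && python3 chk.py &&
python3 -m creep '[[-1,-0.2,0,0,0,0,0],[-1,-0.2,0,0,0,0,0],[-1,-0.2,0,0,0,0,0],[-1,-0.2,0,0,0,0,0],[-1,-0.2,0,0,0,0,0],[-1,-0.2,0,0,0,0,0],[-1,-0.2,0,0,0,0,0],[-1,-0.1,0,0,0,0,0],[-1,0,0,0,0,0,0],[-1,0,0,0,0,0,0]]' >/dev/null && python3 chk.py &&
python3 -m creep '[[-1,-0.2,0,0,0,0,0],[-1,-0.2,0,0,0,0,0],[-1,-0.2,0,0,0,0,0],[-1,-0.2,0,0,0,0,0],[-1,-0.2,0,0,0,0,0],[-1,-0.2,0,0,0,0,0],[-1,-0.2,0,0,0,0,0],[-1,-0.1,0,0,0,0,0],[-1,0,0,0,0,0,0],[-1,0,0,0,0,0,0]]' >/dev/null && python3 chk.py
```

```text
hand x 28.4 y -0.8 z 93.2  cup~72.4  Fx -1.89 Fy -0.07 Fz -1.00 My [ 0.02  0.3  -0.  ]
hand x 29.9 y -0.8 z 93.2  cup~73.9  Fx -1.58 Fy 0.45 Fz 0.23 My [ 0.04  0.32 -0.01]
hand x 31.4 y -0.8 z 93.2  cup~75.4  Fx -0.99 Fy -0.52 Fz -0.22 My [ 0.01  0.23 -0.03]
hand x 32.9 y -0.8 z 93.2  cup~76.9  Fx -0.88 Fy -0.02 Fz -0.45 My [ 0.06  0.27 -0.02]
hand x 33.8 y -0.8 z 93.2  cup~77.8  Fx -5.30 Fy -0.07 Fz 3.48 My [0.1  0.82 0.01]
```

The stop is found at a cup x of about 77.5 mm, with 5.3 N total and about 4 N on the face. I'll press slightly more and hold.

```bash

python3 -m creep '[[-1,-0.2,0,0,0,0,0],[-1,-0.2,0,0,0,0,0],[-1,-0.2,0,0,0,0,0],[-1,-0.2,0,0,0,0,0],[-1,-0.2,0,0,0,0,0],[-1,0,0,0,0,0,0],[-1,0,0,0,0,0,0],[-1,0,0,0,0,0,0],[-1,0,0,0,0,0,0],[-1,0,0,0,0,0,0]]'; python3 fx.py
```

```text
t: 24.82
eef_pos: [0.625, 0.0392, 0.0932]
ee_rot: [-0.001, 0.033, 0.999, 0.0]
contact_force: [-7.6, 0.5, 5.0]
width: 0.0001
hand x 34.1 y -0.8 z 93.2  cup~78.1  Fx -7.66 Fy -0.03 Fz 5.01 My [0.11 1.11 0.  ]
```

```bash

python3 -m creep '[[-1,-0.2,0,0,0,0,0],[-1,-0.2,0,0,0,0,0],[-1,-0.2,0,0,0,0,0],[-1,-0.2,0,0,0,0,0],[-1,-0.2,0,0,0,0,0],[-1,0,0,0,0,0,0],[-1,0,0,0,0,0,0],[-1,0,0,0,0,0,0],[-1,0,0,0,0,0,0],[-1,0,0,0,0,0,0]]'; python3 fx.py
```

```text
t: 25.65
eef_pos: [0.6253, 0.0392, 0.0932]
ee_rot: [-0.002, 0.033, 0.999, 0.0]
contact_force: [-8.4, 0.2, 5.2]
width: 0.0002
hand x 34.5 y -0.8 z 93.2  cup~78.5  Fx -8.36 Fy -0.29 Fz 5.23 My [ 0.13  1.34 -0.03]
```

The hold shows 8.4 N total and roughly 6–8 N on the stop, for over 0.4 s and well under 16 N. Now I'll back off gently and go straight up.

```bash

python3 -m creep '[[-1,0.5,0,0,0,0,0],[-1,0.5,0,0,0,0,0],[-1,0.5,0,0,0,0,0],[-1,0.5,0,0,0,0,0],[-1,1,0,0,0,0,0],[-1,1,0,0,0,0,0],[-1,2,0,0,0,0,0],[-1,2,0,0,0,0,0],[-1,2,0,0,0,0,0],[-1,0,0,0,0,0,0]]'; python3 fx.py
python3 -m creep '[[-1,0,0,-3,0,0,0],[-1,0,0,-6,0,0,0],[-1,0,0,-10,0,0,0],[-1,0,0,-12,0,0,0],[-1,0,0,-15,0,0,0],[-1,0,0,-20,0,0,0],[-1,0,0,-25,0,0,0],[-1,0,0,-30,0,0,0],[-1,0,0,-30,0,0,0],[-1,0,0,-10,0,0,0]]'; python3 fx.py
python3 -m creep '[[-1,30,0,-5,0,0,0],[-1,40,0,-5,0,0,0],[-1,40,0,-5,0,0,0],[-1,40,0,-5,0,0,0],[-1,35,0,-5,0,0,0],[-1,25,0,0,0,0,0],[-1,0,0,0,0,0,0],[-1,0,0,0,0,0,0],[-1,0,0,0,0,0,0],[-1,0,0,0,0,0,0]]'
python3 - <<'E'
from rig import eyes
import cv2
im=eyes.camera("scene");cv2.imwrite("pics/s8.png",im[:,:,::-1]);cv2.imwrite("pics/s8c.png",cv2.resize(im[170:280,330:480,::-1],None,fx=5,fy=5,interpolation=cv2.INTER_CUBIC))
im=eyes.camera("top");cv2.imwrite("pics/t8.png",im[:,:,::-1]);cv2.imwrite("pics/t8c.png",cv2.resize(im[125:255,240:340,::-1],None,fx=4.5,fy=4.5,interpolation=cv2.INTER_CUBIC))
E
```

```text
t: 26.48
eef_pos: [0.6178, 0.0397, 0.0937]
ee_rot: [0.001, 0.033, 0.999, 0.0]
contact_force: [1.1, -1.4, 1.5]
width: 0.0004
hand x 26.9 y -0.8 z 93.7  cup~70.9  Fx 1.22 Fy -1.29 Fz 1.45 My [-0.09 -0.29  0.04]
t: 27.32
eef_pos: [0.6186, 0.0399, 0.2601]
ee_rot: [0.004, 0.033, 0.999, 0.0]
contact_force: [0.5, -0.3, 1.3]
width: 0.0007
hand x 27.7 y -0.6 z 260.1  cup~71.7  Fx 0.52 Fy -0.27 Fz 1.33 My [ 0.01 -0.04 -0.04]
t: 28.15
eef_pos: [0.4088, 0.0535, 0.2793]
ee_rot: [0.0, 0.033, 0.999, 0.0]
contact_force: [0.2, -0.7, -0.4]
width: 0.0005
```

View pics/s8c.png

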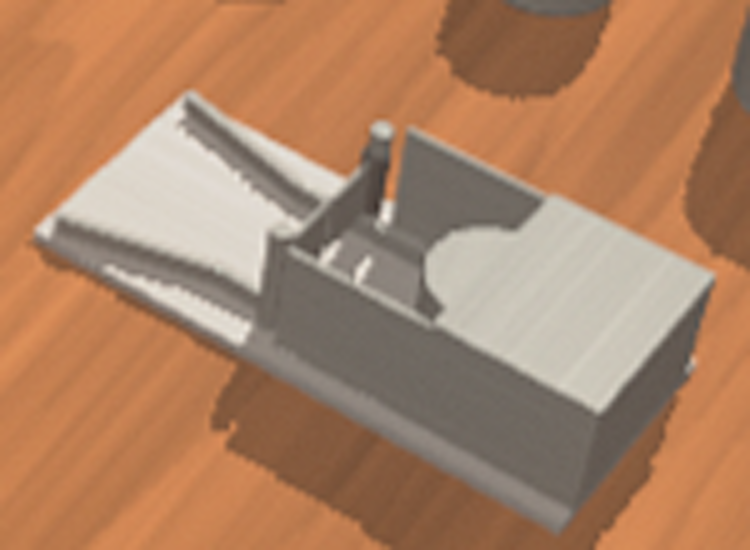

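View pics/t8c.png

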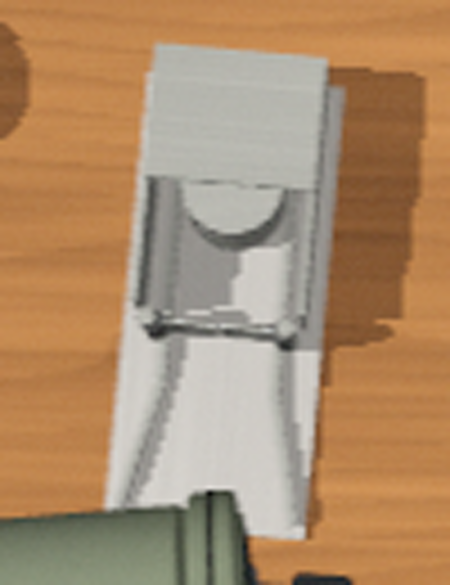

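View pics/t8.png

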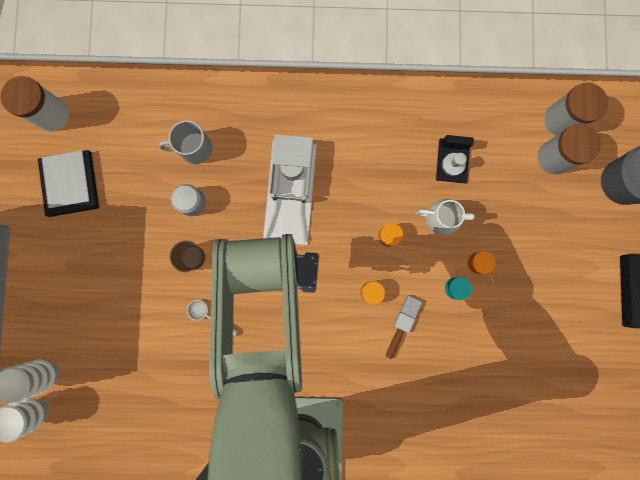

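The flaps are shut across the lane (top crop (150–290,325)). The cup stands upright at the roof edge, with its lid arc at (235,235). The bystanders and look-alikes are at their original pixels. Handing in.

```bash
python3 - <<'E'
from rig import eyes,job
from h import *
cal=eyes.get_calibration("top");p=ray(cal,(292.0,177.0),.056)[:2]-np.array([.591,.0422]);print("lid rear edge feeder x mm",p@np.array([np.cos(.064),-np.sin(.064)])*1e3)
print(job.job_done())
E
```

```text
lid rear edge feeder x mm 47.21606535912894
the job is handed in; nothing more can be done
None
```

I stood the grey steel cup in the feeder mouth, pushed it through the flaps with shut fingers, and pressed it against the stop. It took about 28 s of the 67 s allowed, and the hand-in call gave no verdict.

- **Stop:** The cup met it at a centre x of about 77 mm, judged by the hand. The total push was 7.7–8.4 N, which I estimate as about 6 N on the stop after friction. It was held for over 0.4 s. The highest reading was 8.4 N, well below ramming.
- **Final pictures:** The cup is upright, the flaps are closed behind it, and the hand is clear. The vessels, stand and look-alikes stand where they were. The arm partly hid the spoon in that last picture, but the hand never went near it.
- **Last check:** The lid's rear edge in the top view measures about x = 47 mm, so the cup's centre is near 75 mm. That is 1–2 mm short of the hand's figure, within measuring error and the stop's push-back.

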